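# Cull the snapped stoppers, then hold the rinser's dial on its third click

### The arm

A 6-joint arm with a two-finger parallel gripper is mounted at the origin on a cart in front of the work surface, level with it; the furniture and walls round the work are solid. World frame = base frame: x ahead of the robot, y to its left, z up, the work surface at z = 0. Lengths are in m, angles in degrees, forces in N, time in s.
With the tool pointing down it reaches from about 0.4 to 0.825 m from the base axis. Payload 7 kg.
Tool frame: the origin (TCP) lies on the centre line of the jaws, within the pads' length; the fingertips stand r.tip_reach ahead of it and the grasp point (between the pads) is the TCP (r.tip_reach is the distance from the TCP to the fingertips, in m); z points along the fingers, y is the line along which they close (so a half turn about z gives the same grasp; the last joint's range is limited). The gripper opens to 88 mm and grips with 3 to 60 N. Pads are 19 mm wide; open, the fingers measure 130 mm over their backs; the gripper's body (78 mm by 193 mm) begins 47 mm behind the grasp point.
Start: joints at [-58.493, 20.546, 0.682, 0, -70.136, -16.507], TCP at [0.175, -0.652, 0.246] pointing down, gripper open.
Joint ranges: [-176.03, 176.03], [-82.01, 121.73], [-58.28, 71.71], [-173.87, 95.51], [-174.79, -0.11], [-173.66, 173.66]. Speed limits (degrees/s): [136.94, 136.94, 172.46, 180, 180, 180].

### API

Orientations are given as [roll, pitch, yaw] about the fixed x, y, z axes, in that order (R = Rz(yaw) Ry(pitch) Rx(roll)).
In Python, from plant import sensors, cams, r gives the robot as it stands.
- The arm moves only by the tool drive_tool, never from a script. Its argument "rows" is a list of rows, each an object of numbers: "fingers": the gripper's target within -1 to 1 (fully open at 1, half-way at 0, shut at -1); "x", "y", "z": the shift along the tool's x, y, z in m; "spin": the turn about the tool's z in rad. A call has 1 to 10 rows; each row is the pose to reach, as a shift and turn from the pose commanded when the call began, along the tool's axes at that moment; what a row does not reach only later rows make up. A row lasts 1/8 s, in which the tool goes at most 62.5 mm and 10.7 degrees, less where a joint would pass 70% of its speed; a pose out of reach is approached as far as the arm can. A call with a gripper value outside its range is refused whole. The fingers move at their own pace and stop on an object; "newtons" is the grip in N (left out, the last holds). Time passes only in rows, so rows that repeat a pose let the fingers close. It gives the time, the measured TCP pose, the force, the opening and the grip force at its end, in the units of the state.
- sensors.get_state(): the state, without advancing time (a new reading comes with each control period).
- cams.capture(name): name is "side" or "top" or "wrist"; returns a dict with "pixels" (400x640x3 uint8, red, green, blue), "intrinsics" (3x3 intrinsics, pixels), "eye" and "orientation" of the camera in the world; the wrist camera has in their place "T_tool_cam" (4x4, takes a point from camera to tool coordinates, whose origin is the TCP and whose axes are the flange's). Camera axes: x right, y up, looking along -z (the intrinsics and any distortion apply to the point x, -y, -z); pixel columns grow to the right and rows downward; lengths in m; the calibration is good to about 2 mm. A picture is of the moment at which its call begins: read the wrist's pose just before it. There is no depth.
- r.close_job(): hands the job in; it is judged then, once.
The state is a dict: "time_s": time; "joints": joint angles; "qd": joint speeds; "joint_torque": joint torques, N m; "tcp_pos": TCP position; "eef_rot": TCP orientation; "contact_force": force on the tool from outside, world axes, zero at the start; "moment": the same for the moment, N m; "gripper_width": finger opening in m; "gripper_force": force on a finger pad.
Only numpy, scipy, OpenCV 4.12 (cv2) and the standard library are available. Lean on these libraries where they do the work, as an engineer would, in place of code of your own. Each camera call takes 0.05 s, during which the arm holds its last target. There are 200 camera calls.

### The job

Five ceramic bottle stoppers stand on the grate of the steam rinser; take out the two whose stems are snapped off short and set them down, not drop them, on the plate, leaving the whole ones standing where they are and everything else undisturbed. Only then turn the rinser's spring-return dial clockwise past its first two clicks to the third (three pips) and hold it there against its spring. Finish while still holding the dial on the third click: do not let go.

Things in the scene. Friction and masses are not known exactly. Their poses are not given: they have to be found in the camera images.
- rinser: Fixed white steam rinser, 170 (x) x 320 (y) mm, origin at the centre of its underside. y -40 to 152 mm: flat steel grate, top at z 30 mm, rim to 36 mm. y -160 to -50 mm: console, top at z 48 mm, with the dial at x 0, y -105 mm. Raised marks round the dial's far (+x) side: a rib at rest, then clockwise from above one, two and three pips, 0.4 rad apart.
- dial (a joint): Dial angle, rad, about the vertical: 0 at rest (pointer at the rib), growing clockwise seen from above. Clicks at 0.4, 0.8, 1.2 (one, two, three pips), hard end at 1.32. Its spring turns it back to 0 from anywhere when let go. Turning takes 0.02 to 0.16 N m, holding the third click about 0.13 N m.
- dial_grip (a point): On the dial's axis, 79 mm above the worktop. The dial: black skirt 48 mm wide, on it an upright bar grip 42 mm long, 14 mm wide, its top 6 mm above this point, the skirt's top 20 mm below. The point turns with the dial, its x along the bar to the pointer end: at rest 0.6 rad anticlockwise of the rinser's x axis, at the third click 0.6 rad clockwise of it.
- whole_a: Whole white ceramic bottle stopper, standing on its flange on the grate: flange 30 mm wide and 8 mm high, above it a stem 22 mm thick, tapered over the last 10 mm, 62 mm tall in all. Origin at the centre of its underside, z up along the stem.
- whole_b: Whole white ceramic bottle stopper, standing on its flange on the grate: flange 30 mm wide and 8 mm high, above it a stem 22 mm thick, tapered over the last 10 mm, 62 mm tall in all. Origin at the centre of its underside, z up along the stem.
- whole_c: Whole white ceramic bottle stopper, standing on its flange on the grate: flange 30 mm wide and 8 mm high, above it a stem 22 mm thick, tapered over the last 10 mm, 62 mm tall in all. Origin at the centre of its underside, z up along the stem.
- snapped_a: Snapped white ceramic bottle stopper standing on its flange on the grate, the same as the whole ones (flange 30 mm wide, 8 mm high, stem 22 mm thick) but its stem is broken off: only 44 mm tall, 60 g. Origin at the centre of its underside, z up along the stem.
- snapped_b: Snapped white ceramic bottle stopper standing on its flange on the grate, the same as the whole ones (flange 30 mm wide, 8 mm high, stem 22 mm thick) but its stem is broken off: only 38 mm tall, 60 g. Origin at the centre of its underside, z up along the stem.
- plate: Round white plate, loose, 200 mm across, rim 22 mm high; the inner floor is flat, 100 mm across, 8 mm above the underside, and slopes up outside that. Origin at the centre of its underside.
- salt_shaker: Bystander: glass salt shaker with a steel cap, 42 mm wide, 80 mm tall, origin at the centre of its underside.
- teaspoon: Bystander: steel teaspoon, 132 x 26 x 9 mm, origin at the centre of its underside.
- small_cup: Bystander: small white cup, 64 mm wide, 36 mm tall, origin at the centre of its underside.
- low_jar: Bystander: low jar with a black screw lid, 95 mm wide, 60 mm tall, origin at the centre of its underside.
There are look-alikes about, which are no part of the job. Leave any orange or turquoise look-alike of the snapped_a alone.

How it is judged:
By the outcome, as a careful person would: the job done as asked, in the order asked, and still so for the second after the job is handed in, while the arm keeps its last pose, push and grip.
It also fails if it takes over 64 s, if anything falls off the work surface, if the arm or the gripper's body presses on something with over 40 N, if the wrist force passes 120 N, or if a joint passes its speed limit or range.

## Working session

There is one attempt and no reset: what is moved stays moved. The work goes in short steps, Python scripts to look and compute and a tool call to move; the robot and the scene stay as the last step left them, time stands still between calls to the robot, and variables do not carry over. Pictures are saved under pics/ and viewed, at most 10 in all, crops included, and the job is handed in when it is done.

Besides the shell and the picture viewer there is one more tool, called after "Call:" in YAML: its name, and indented under it one key for each argument. drive_tool: Moves the arm, as the interface text tells. Its arguments: {"type":"object","properties":{"rows":{"type":"array"},"newtons":{"type":"number"}},"required":["rows"]}

```bash
mkdir -p pics; ls
cat > h.py <<'E'
import numpy as np,cv2
from scipy.spatial.transform import Rotation as R
from plant import sensors,cams,r
def cap(n):
    s=sensors.get_state(); c=cams.capture(n); return s,c
def pose(s,c):
    K=np.array(c["intrinsics"])
    if "T_tool_cam" in c:
        T=np.eye(4);T[:3,:3]=R.from_euler('xyz',s["eef_rot"],degrees=True).as_matrix();T[:3,3]=s["tcp_pos"]
        T=T@np.array(c["T_tool_cam"]);return K,T[:3,:3],T[:3,3]
    o=np.array(c["orientation"],float)
    M=o if o.shape==(3,3) else R.from_euler('xyz',o,degrees=True).as_matrix()
    return K,M,np.array(c["eye"])
def ray(P,u,v):
    K,M,e=P; d=np.linalg.inv(K)@[u,v,1]; d=M@(d*[1,-1,-1]); return e,d/np.linalg.norm(d)
def onz(P,u,v,z):
    e,d=ray(P,u,v); return e+d*(z-e[2])/d[2]
def tri(a,b):
    A=sum(np.eye(3)-np.outer(d,d) for e,d in(a,b)); B=sum((np.eye(3)-np.outer(d,d))@e for e,d in(a,b))
    p=np.linalg.solve(A,B); return p,[np.linalg.norm(np.cross(p-e,d)) for e,d in(a,b)]
def proj(P,p):
    K,M,e=P; q=M.T@(np.array(p)-e)*[1,-1,-1]; q=K@q; return q[:2]/q[2]
def save(n,c): cv2.imwrite(f"pics/{n}.png",c["pixels"][:,:,::-1])
E
python3 - <<'E'
from h import *
print(r.tip_reach, sensors.get_state())
for n in("side","top"):
    s,c=cap(n); save(n+"0",c); print(n,{k:(v if k!="pixels" else 0) for k,v in c.items()})
    np.save(n,c,allow_pickle=True)
a=[cv2.imread(f"pics/{n}0.png") for n in("side","top")]
E
```

```text
pics
0.019 {'time_s': 0.0, 'joints': array([-5.84932398e+01,  2.05906038e+01,  6.32107375e-01, -1.96554958e-02,
       -7.01346898e+01, -1.65071074e+01]), 'qd': array([ 0.02968708, -0.00775156,  0.02225882, -0.04419072,  0.11982643,
       -0.00315361]), 'joint_torque': array([ 1.08209399e-03, -5.82713950e+01,  2.93052542e+01,  6.99670315e+00,
        6.77254808e-03, -2.28512208e-04]), 'tcp_pos': array([ 0.17455238, -0.65155817,  0.24462084]), 'eef_rot': array([ 1.79905404e+02, -8.76418022e-03, -1.65007034e+02]), 'contact_force': array([-0.02152346,  0.77266193,  0.54793546]), 'moment': array([ 0.02805976, -0.02038676,  0.01102794]), 'gripper_force': 0.0, 'gripper_width': 0.08778293063916318}
side {'pixels': 0, 'intrinsics': array([[383.30828909,   0.        , 318.77719075],
       [  0.        , 383.30828909, 199.54900771],
       [  0.        ,   0.        ,   1.        ]]), 'eye': array([0.27392823, 0.68503764, 0.50859923]), 'orientation': array([  60.26115664,    1.14385811, -158.79897401])}
top {'pixels': 0, 'intrinsics': array([[426.24417118,   0.        , 313.89779959],
       [  0.        , 426.24417118, 207.52018224],
       [  0.        ,   0.        ,   1.        ]]), 'eye': array([0.41853622, 0.02822561, 1.27231193]), 'orientation': array([  5.3816775 ,  -0.74323999, -90.61840366])}
```

View pics/top0.png

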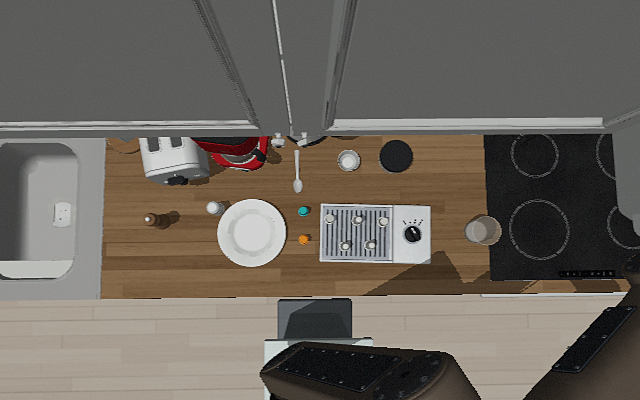

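View pics/side0.png

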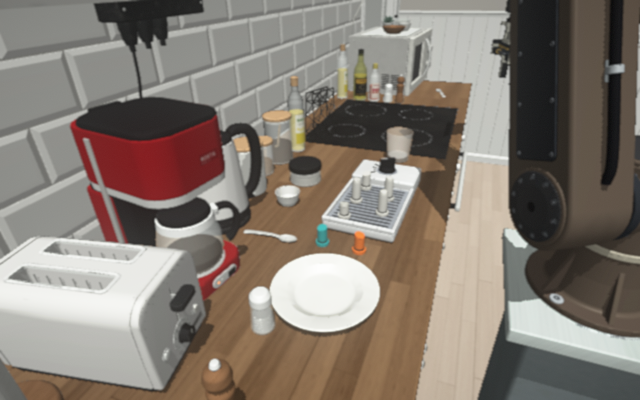

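Top: plate at (252,232), rinser (320–431, 205–262) with five stoppers at about (331,218), (356,219), (383,221), (346,246), (371,245); dial at (412,234). The turquoise (303,211) and orange (304,239) look-alikes stay put. Next I'm enlarging both views.

Run:
```python
from h import *
C={n:np.load(n+".npy",allow_pickle=True).item() for n in("side","top")}
P={n:pose(None,C[n]) for n in C}
a=C["top"]["pixels"][198:268,315:435];b=C["side"]["pixels"][155:240,320:425]
a=cv2.resize(a,None,fx=5,fy=5,interpolation=cv2.INTER_CUBIC)[:, :390];b=cv2.resize(b,None,fx=4,fy=4,interpolation=cv2.INTER_CUBIC)[:, :400]
o=np.zeros((350,800,3),np.uint8);o[:a.shape[0],:390]=a;o[:340,395:795]=b[:340]
cv2.imwrite("pics/crop0.png",o[:,:,::-1])
print("plate",onz(P["top"],252,232,.02))
for p in[(321,205),(430,206),(430,263),(320,262)]:print(onz(P["top"],*p,.036))
print("dial",onz(P["top"],412,234,.085))
for q in[(331,218),(356,219),(383,221),(346,246),(371,245)]:
    for z in(.092,.03): x=onz(P["top"],*q,z); print(q,z,x.round(3),proj(P["side"],x).round())
```

```text
plate [0.46603791 0.19284478 0.02      ]
[ 0.54201543 -0.00985813  0.036     ]
[ 0.53604848 -0.32872109  0.036     ]
[ 0.37067519 -0.3226944   0.036     ]
[ 0.37710865 -0.00493986  0.036     ]
dial [ 0.45339898 -0.26131087  0.085     ]
(331, 218) 0.092 [ 0.5   -0.035  0.092] [345. 194.]
(331, 218) 0.03 [ 0.504 -0.039  0.03 ] [343. 216.]
(356, 219) 0.092 [ 0.496 -0.105  0.092] [355. 181.]
(356, 219) 0.03 [ 0.501 -0.112  0.03 ] [354. 202.]
(383, 221) 0.092 [ 0.49  -0.18   0.092] [366. 168.]
(383, 221) 0.03 [ 0.494 -0.191  0.03 ] [365. 188.]
(346, 246) 0.092 [ 0.422 -0.076  0.092] [383. 191.]
(346, 246) 0.03 [ 0.422 -0.081  0.03 ] [382. 213.]
(371, 245) 0.092 [ 0.424 -0.145  0.092] [389. 178.]
(371, 245) 0.03 [ 0.424 -0.154  0.03 ] [388. 199.]
```

View pics/crop0.png

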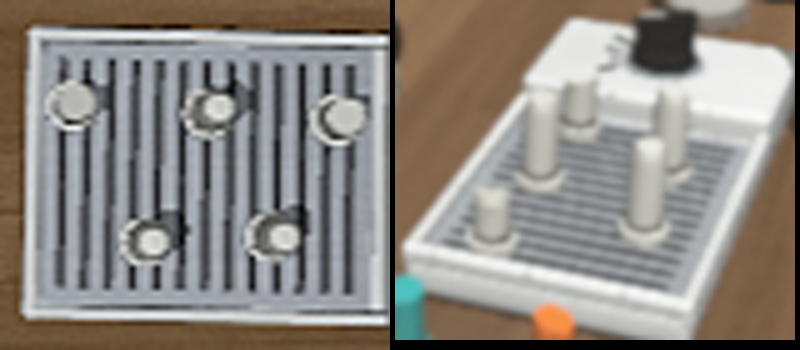

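Snapped ones: top-image pixels (330,218), which is side (344,202), and (384,221), which is side (366,175). In the side view both are visibly shorter than the other three, and from above their tops are wide and untapered. The whole ones are (356,219), (346,246) and (371,245). I'll move above the rinser to measure with the wrist camera.

Call:
drive_tool:
  rows:
    - {"x":-0.04,"y":0.044,"spin":-0.13,"fingers":1}
    - {"x":-0.4,"y":0.44,"spin":-1.31}
    - {"x":-0.4,"y":0.44,"spin":-1.31}
    - {"x":-0.4,"y":0.44,"spin":-1.31}
    - {"x":-0.4,"y":0.44,"spin":-1.31}
    - {"x":-0.4,"y":0.44,"spin":-1.31}
    - {"x":-0.4,"y":0.44,"spin":-1.31}
    - {"x":-0.4,"y":0.44,"spin":-1.31}
    - {"x":-0.4,"y":0.44,"spin":-1.31}
    - {"x":-0.4,"y":0.44,"spin":-1.31}

```text
invalid input
```

Call:
drive_tool:
  rows:
    - {"x":-0.4,"y":0.44,"z":0,"spin":-1.31,"fingers":1}
    - {"x":-0.4,"y":0.44,"z":0,"spin":-1.31,"fingers":1}
    - {"x":-0.4,"y":0.44,"z":0,"spin":-1.31,"fingers":1}
    - {"x":-0.4,"y":0.44,"z":0,"spin":-1.31,"fingers":1}
    - {"x":-0.4,"y":0.44,"z":0,"spin":-1.31,"fingers":1}
    - {"x":-0.4,"y":0.44,"z":0,"spin":-1.31,"fingers":1}
    - {"x":-0.4,"y":0.44,"z":0,"spin":-1.31,"fingers":1}
    - {"x":-0.4,"y":0.44,"z":0,"spin":-1.31,"fingers":1}
    - {"x":-0.4,"y":0.44,"z":0,"spin":-1.31,"fingers":1}
    - {"x":-0.4,"y":0.44,"z":0,"spin":-1.31,"fingers":1}
  newtons: 15

```text
time_s: 1.35
tcp_pos: [0.448, -0.1209, 0.2455]
eef_rot: [-180.0, 0.0, -89.8]
contact_force: [-0.6, 0.7, 0.6]
gripper_width: 0.0878
gripper_force: 0.0
```

Run:
```python
from h import *
s,c=cap("wrist"); save("w0",c); np.save("w0",[s,c],allow_pickle=True)
print(c["T_tool_cam"].round(3),c["intrinsics"])
P=pose(s,c)
for p in[(.504,-.039,.07),(.493,-.188,.07),(.453,-.27,.085)]:print(proj(P,p).round())
```

```text
[[-0.001  0.954  0.301  0.082]
 [ 1.     0.001  0.001 -0.   ]
 [ 0.001  0.301 -0.954 -0.138]
 [ 0.     0.     0.     1.   ]] [[290.6531544    0.         322.07595973]
 [  0.         290.6531544  199.93839391]
 [  0.           0.           1.        ]]
[276. 251.]
[280. 123.]
[318.  30.]
```

View pics/w0.png

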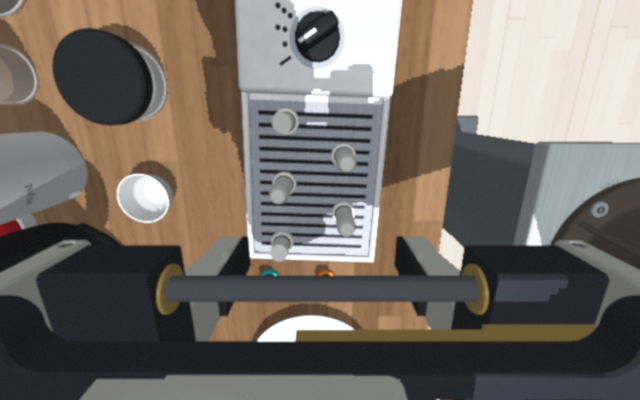

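Wrist: snapped A at (281,247), nearest the plate; snapped B at (285,122), next to the console; dial at (318,35). I'm triangulating their tops from wrist, top and side, and enlarging the two for confirmation.

Run:
```python
from h import *
s,c=np.load("w0.npy",allow_pickle=True); W=pose(s,c)
C={n:np.load(n+".npy",allow_pickle=True).item() for n in("side","top")}
T=pose(None,C["top"]);S=pose(None,C["side"])
px={'A':((281,243),(329.6,218.4),(344.2,202.5)),'B':((285,121.5),(383.8,221.2),(366.5,175.5))}
for k,(w,t,q) in px.items():
    for n,a,b in(("WT",(W,w),(T,t)),("WS",(W,w),(S,q)),("TS",(T,t),(S,q))):
        p,e=tri(ray(a[0],*a[1]),ray(b[0],*b[1]));print(k,n,p.round(4),np.round(e,4))
im=c["pixels"]
f=lambda x0,y0,x1,y1,k:cv2.resize(im[y0:y1,x0:x1],None,fx=k,fy=k,interpolation=cv2.INTER_CUBIC)
a=f(240,90,370,265,3.4);b=f(265,0,345,75,5)
o=np.zeros((596,860,3),np.uint8);o[:a.shape[0],:a.shape[1]]=a[:596];o[:375,445:845]=b;o=o[:,:800]
cv2.imwrite("pics/crop1.png",o[:,:,::-1])
```

```text
A WT [ 0.5023 -0.0342  0.0384] [0.0002 0.0002]
A WS [ 0.5011 -0.0453  0.0628] [0.0028 0.0028]
A TS [ 0.5001 -0.0327  0.0709] [0.0002 0.0002]
B WT [ 0.4907 -0.1887  0.0531] [0.0012 0.0012]
B WS [ 0.4887 -0.1889  0.0679] [0.001 0.001]
B TS [ 0.4901 -0.1864  0.069 ] [0.0009 0.0009]
```

View pics/crop1.png

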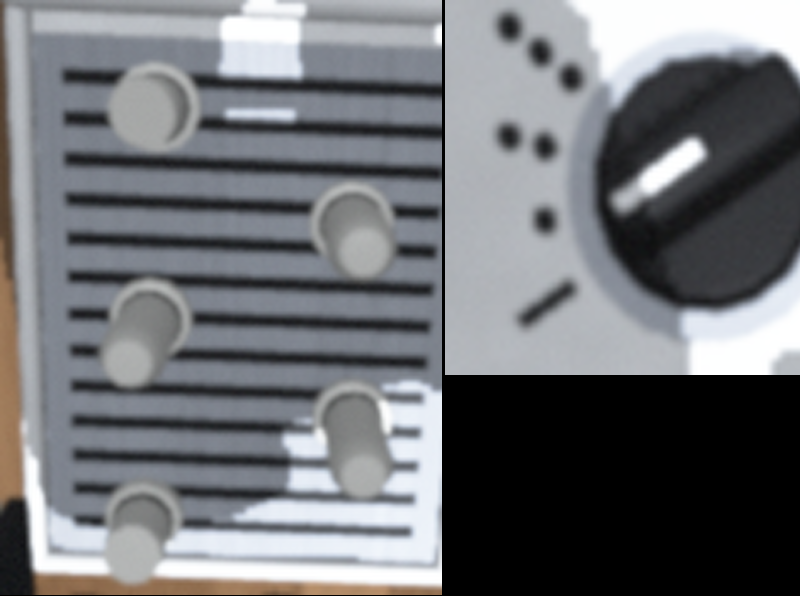

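The crop confirms that the one by the console and the one at the plate end are the short-stemmed pair. I'm recomputing with the exact tops.

Run:
```python
from h import *
s,c=np.load("w0.npy",allow_pickle=True); W=pose(s,c)
C={n:np.load(n+".npy",allow_pickle=True).item() for n in("side","top")}
T=pose(None,C["top"]);S=pose(None,C["side"])
px={'A':((279.1,252.1),(329.6,218.4),(344.2,202.5)),'B':((283.2,122.4),(383.8,221.2),(366.5,175.5))}
for k,(w,t,q) in px.items():
    for n,a,b in(("WT",(W,w),(T,t)),("WS",(W,w),(S,q)),("TS",(T,t),(S,q))):
        p,e=tri(ray(a[0],*a[1]),ray(b[0],*b[1]));print(k,n,p.round(4),np.round(e,4))
    for z in(.068,.074):print(z,onz(W,*w,z).round(4),onz(T,*t,z).round(4))
print("flange",onz(W,282.1,242.6,.036),onz(W,285.3,121.5,.036))
# plate: white blob in top image
g=C["top"]["pixels"][190:275,210:295]; m=(g.min(2)>150).astype(np.uint8)
k=max(cv2.findContours(m,0,1)[0],key=cv2.contourArea);e=cv2.fitEllipse(k);print(e)
print("plate",onz(T,e[0][0]+210,e[0][1]+190,.02))
# plate rim height: wide extents in side view
h=C["side"]["pixels"];m=(h.min(2)>150).astype(np.uint8)[250:340,270:382]
k=max(cv2.findContours(m,0,1)[0],key=cv2.contourArea);f=cv2.fitEllipse(k)
p,er=tri(ray(T,e[0][0]+210,e[0][1]+190),ray(S,f[0][0]+270,f[0][1]+250));print("plate tri",p,er,f)
```

```text
A WT [ 0.5011 -0.0331  0.0616] [0.0002 0.0002]
A WS [ 0.5007 -0.0366  0.0684] [0.0004 0.0004]
A TS [ 0.5001 -0.0327  0.0709] [0.0002 0.0002]
0.068 [ 0.5003 -0.0365  0.068 ] [ 0.5004 -0.0328  0.068 ]
0.074 [ 0.4993 -0.0397  0.074 ] [ 0.5    -0.0325  0.074 ]
B WT [ 0.4911 -0.1878  0.0593] [0.0004 0.0004]
B WS [ 0.4896 -0.1881  0.0683] [0. 0.]
B TS [ 0.4901 -0.1864  0.069 ] [0.0009 0.0009]
0.068 [ 0.4896 -0.1881  0.068 ] [ 0.491  -0.1864  0.068 ]
0.074 [ 0.4889 -0.1884  0.074 ] [ 0.4906 -0.1854  0.074 ]
flange [ 0.50103218 -0.03363119  0.036     ] [ 0.49133672 -0.18768636  0.036     ]
((41.20664978027344, 42.439334869384766), (66.66252136230469, 68.1034927368164), 68.11557006835938)
plate [0.46477596 0.19516103 0.02      ]
plate tri [0.46437644 0.1957937  0.0137484 ] [np.float64(0.0006596654454826738), np.float64(0.0006596654454827097)] ((54.193092346191406, 42.04903030395508), (78.1322250366211, 109.64515686035156), 89.2236328125)
```

A is at (0.5005, -0.035) and B at (0.490, -0.1875), tops at about 0.068; the plate centre is (0.4645, 0.1955). These agree with the text's heights (38–44 mm on the 30 mm grate). I'm going down over A with the jaws half open, closing along x.

Call:
drive_tool:
  rows:
    - {"x":-0.0857,"y":-0.0528,"z":0.05,"spin":0,"fingers":0.1}
    - {"x":-0.0857,"y":-0.0528,"z":0.1,"spin":0,"fingers":0.1}
    - {"x":-0.0857,"y":-0.0528,"z":0.13,"spin":0,"fingers":0.1}
    - {"x":-0.0857,"y":-0.0528,"z":0.13,"spin":0,"fingers":0.1}
    - {"x":-0.0857,"y":-0.0528,"z":0.13,"spin":0,"fingers":0.1}
  newtons: 15

```text
time_s: 2.02
tcp_pos: [0.5005, -0.038, 0.1168]
eef_rot: [-180.0, -0.0, -89.9]
contact_force: [0.4, -0.2, 0.7]
gripper_width: 0.0494
gripper_force: 0.0
```

Run:
```python
from h import *
s,c=cap("wrist"); P=pose(s,c);print(s["tcp_pos"],s["gripper_width"])
im=c["pixels"].copy()
for z in(.074,.068,.03):
    u=proj(P,(.5005,-.035,z));cv2.circle(im,tuple(int(round(v)) for v in u),2,(255,0,0),-1);print(u)
cv2.imwrite("pics/w1.png",im[:,:,::-1])
```

```text
[ 0.50046352 -0.03799469  0.11683801] 0.04936015246253159
[322.8183391  238.31369065]
[322.81085834 234.66537852]
[322.77175812 215.59646833]
```

View pics/w1.png

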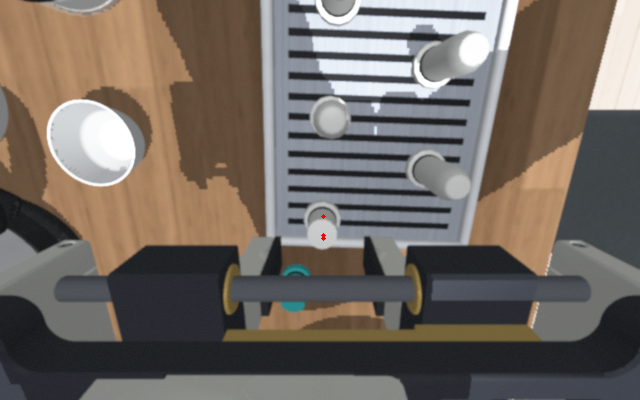

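The projected A point lands on its stem top (323,236). I'm going down and gripping.

Call:
drive_tool:
  rows:
    - {"x":-0.003,"y":0,"z":0.03,"spin":0,"fingers":0.1}
    - {"x":-0.003,"y":0,"z":0.05,"spin":0,"fingers":0.1}
    - {"x":-0.003,"y":0,"z":0.057,"spin":0,"fingers":0.1}
    - {"x":-0.003,"y":0,"z":0.057,"spin":0,"fingers":0.1}
    - {"x":-0.003,"y":0,"z":0.057,"spin":0,"fingers":-0.8}
    - {"x":-0.003,"y":0,"z":0.057,"spin":0,"fingers":-0.8}
    - {"x":-0.003,"y":0,"z":0.057,"spin":0,"fingers":-0.8}
    - {"x":-0.003,"y":0,"z":0.057,"spin":0,"fingers":-0.8}
  newtons: 15

```text
time_s: 3.08
tcp_pos: [0.5001, -0.0346, 0.0589]
eef_rot: [-180.0, 0.0, -89.9]
contact_force: [0.2, 0.2, 3.3]
gripper_width: 0.0208
gripper_force: 15.0
```

Call:
drive_tool:
  rows:
    - {"x":0,"y":0,"z":-0.02,"spin":0,"fingers":-0.8}
    - {"x":0,"y":0,"z":-0.06,"spin":0,"fingers":-0.8}
    - {"x":0,"y":0,"z":-0.1,"spin":0,"fingers":-0.8}
    - {"x":-0.05,"y":0.007,"z":-0.1,"spin":0,"fingers":-0.8}
    - {"x":-0.1,"y":0.015,"z":-0.1,"spin":0,"fingers":-0.8}
    - {"x":-0.15,"y":0.022,"z":-0.1,"spin":0,"fingers":-0.8}
    - {"x":-0.2,"y":0.03,"z":-0.1,"spin":0,"fingers":-0.8}
    - {"x":-0.247,"y":0.036,"z":-0.1,"spin":0,"fingers":-0.8}
    - {"x":-0.247,"y":0.036,"z":-0.1,"spin":0,"fingers":-0.8}

```text
time_s: 4.2
tcp_pos: [0.4633, 0.215, 0.1584]
eef_rot: [-180.0, 0.0, -89.7]
contact_force: [-0.3, -0.2, -0.2]
gripper_width: 0.0209
gripper_force: 15.0
```

Run:
```python
from h import *
s,c=cap("side"); P=pose(s,c);print(s["tcp_pos"],s["gripper_width"],s["contact_force"])
im=c["pixels"][100:400,200:520]
cv2.imwrite("pics/s1.png",cv2.resize(im,None,fx=2,fy=2)[:,:,::-1])
```

```text
[0.46330885 0.21501893 0.15841827] 0.020891174480774388 [-0.29046983 -0.15732456 -0.17437421]
```

View pics/s1.png

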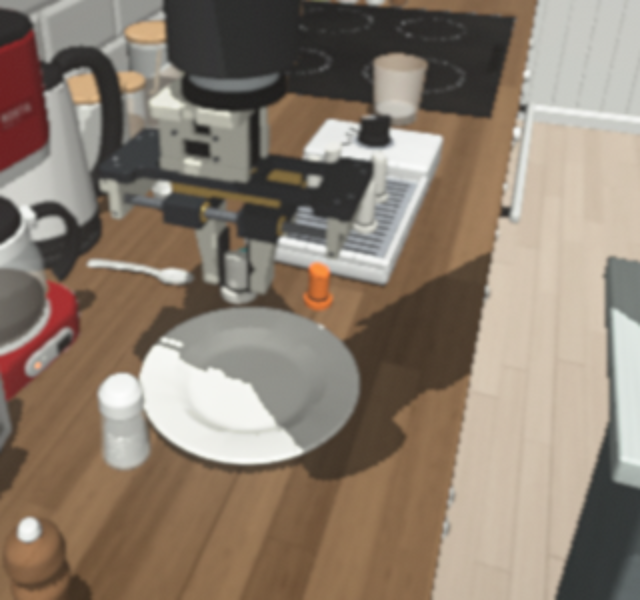

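A is held upright in the jaws (side crop (238,275)) and the plate is clear below. I'm lowering gently.

Call:
drive_tool:
  rows:
    - {"x":0.003,"y":0,"z":0.05,"spin":0,"fingers":-0.8}
    - {"x":0.003,"y":0,"z":0.09,"spin":0,"fingers":-0.8}
    - {"x":0.003,"y":0,"z":0.11,"spin":0,"fingers":-0.8}
    - {"x":0.003,"y":0,"z":0.117,"spin":0,"fingers":-0.8}
    - {"x":0.003,"y":0,"z":0.119,"spin":0,"fingers":-0.8}
    - {"x":0.003,"y":0,"z":0.12,"spin":0,"fingers":-0.8}
    - {"x":0.003,"y":0,"z":0.12,"spin":0,"fingers":-0.8}

```text
time_s: 5.12
tcp_pos: [0.464, 0.2096, 0.0393]
eef_rot: [-179.9, 0.1, -89.9]
contact_force: [-0.6, -0.3, -0.1]
gripper_width: 0.0209
gripper_force: 15.0
```

Call:
drive_tool:
  rows:
    - {"x":0,"y":0,"z":0.001,"spin":0,"fingers":-0.8}
    - {"x":0,"y":0,"z":0.002,"spin":0,"fingers":-0.8}
    - {"x":0,"y":0,"z":0.0025,"spin":0,"fingers":-0.8}
    - {"x":0,"y":0,"z":0.0025,"spin":0,"fingers":-0.8}

```text
time_s: 5.62
tcp_pos: [0.4638, 0.2095, 0.0372]
eef_rot: [-180.0, 0.0, -89.9]
contact_force: [-5.0, -1.8, 12.7]
gripper_width: 0.0207
gripper_force: 15.0
```

Touching the plate (12.7 N up). I'll ease off a little, release and rise.

Call:
drive_tool:
  rows:
    - {"x":0,"y":0,"z":-0.0008,"spin":0,"fingers":-0.8}
    - {"x":0,"y":0,"z":-0.0008,"spin":0,"fingers":0}
    - {"x":0,"y":0,"z":-0.0008,"spin":0,"fingers":0}
    - {"x":0,"y":0,"z":-0.0008,"spin":0,"fingers":0}
    - {"x":0,"y":0,"z":-0.02,"spin":0,"fingers":0}
    - {"x":0,"y":0,"z":-0.06,"spin":0,"fingers":0.1}
    - {"x":0,"y":0,"z":-0.11,"spin":0,"fingers":0.1}
    - {"x":0,"y":0,"z":-0.11,"spin":0,"fingers":0.1}

```text
time_s: 6.62
tcp_pos: [0.4656, 0.2109, 0.15]
eef_rot: [-179.7, 0.3, -89.9]
contact_force: [0.2, -0.1, -0.6]
gripper_width: 0.0479
gripper_force: 0.0
```

Call:
drive_tool:
  rows:
    - {"x":0.055,"y":-0.003,"z":0,"spin":0,"fingers":0.1}
    - {"x":0.115,"y":-0.007,"z":0,"spin":0,"fingers":0.1}
    - {"x":0.175,"y":-0.011,"z":0,"spin":0,"fingers":0.1}
    - {"x":0.235,"y":-0.015,"z":0,"spin":0,"fingers":0.1}
    - {"x":0.295,"y":-0.02,"z":0,"spin":0,"fingers":0.1}
    - {"x":0.355,"y":-0.025,"z":0,"spin":0,"fingers":0.1}
    - {"x":0.397,"y":-0.025,"z":0,"spin":0,"fingers":0.1}
    - {"x":0.397,"y":-0.025,"z":0.03,"spin":0,"fingers":0.1}
    - {"x":0.397,"y":-0.025,"z":0.03,"spin":0,"fingers":0.1}

```text
time_s: 7.75
tcp_pos: [0.4868, -0.1881, 0.1136]
eef_rot: [179.7, 0.0, -90.1]
contact_force: [0.6, 0.5, 1.3]
gripper_width: 0.0482
gripper_force: 0.0
```

Run:
```python
from h import *
s,c=cap("wrist"); P=pose(s,c);print(s["tcp_pos"],s["gripper_width"]);np.save("w2",[s,c],allow_pickle=True)
im=c["pixels"].copy()
for z in(.074,.068,.03):
    u=proj(P,(.490,-.1877,z));cv2.circle(im,tuple(int(round(v)) for v in u),2,(255,0,0),-1);print(u)
s,t=cap("top");b=cv2.resize(t["pixels"][190:290,200:300],(320,320),interpolation=cv2.INTER_CUBIC)
o=np.zeros((400,800,3),np.uint8);o[:,:480]=im[:,80:560];o[:320,480:]=b
cv2.imwrite("pics/w2.png",o[:,:,::-1])
```

```text
[ 0.48677058 -0.18812314  0.11361813] 0.0482170813245369
[317.68406057 236.82103528]
[317.76784493 233.1380468 ]
[318.20427238 213.95359223]
```

View pics/w2.png

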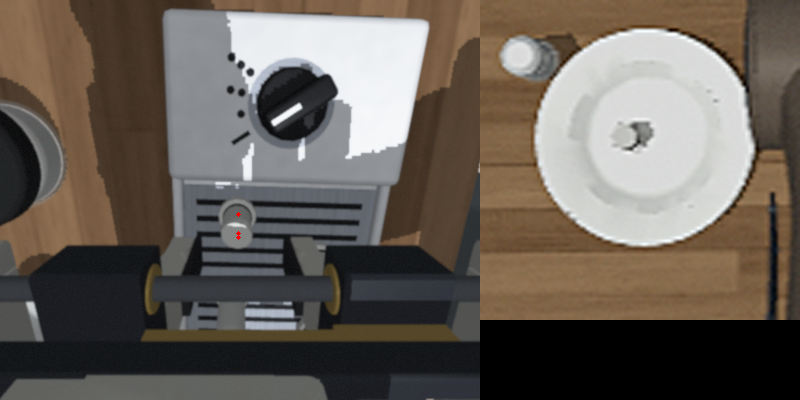

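A stands upright on the plate floor (right crop (627,135)); the points land on B's stem (pixel (318,235) in the full frame). I'm grasping B.

Call:
drive_tool:
  rows:
    - {"x":0,"y":-0.002,"z":0.025,"spin":0,"fingers":0.1}
    - {"x":0,"y":-0.002,"z":0.045,"spin":0,"fingers":0.1}
    - {"x":0,"y":-0.002,"z":0.055,"spin":0,"fingers":0.1}
    - {"x":0,"y":-0.002,"z":0.055,"spin":0,"fingers":0.1}
    - {"x":0,"y":-0.002,"z":0.055,"spin":0,"fingers":-0.8}
    - {"x":0,"y":-0.002,"z":0.055,"spin":0,"fingers":-0.8}
    - {"x":0,"y":-0.002,"z":0.055,"spin":0,"fingers":-0.8}
    - {"x":0,"y":-0.002,"z":0.055,"spin":0,"fingers":-0.8}

```text
time_s: 8.85
tcp_pos: [0.4912, -0.1877, 0.0615]
eef_rot: [-180.0, -0.0, -89.9]
contact_force: [-0.9, 0.8, 3.8]
gripper_width: 0.0207
gripper_force: 15.0
```

Call:
drive_tool:
  rows:
    - {"x":0,"y":0,"z":-0.02,"spin":0,"fingers":-0.8}
    - {"x":0,"y":0,"z":-0.06,"spin":0,"fingers":-0.8}
    - {"x":0,"y":0,"z":-0.1,"spin":0,"fingers":-0.8}
    - {"x":-0.06,"y":0.005,"z":-0.1,"spin":0,"fingers":-0.8}
    - {"x":-0.12,"y":0.01,"z":-0.1,"spin":0,"fingers":-0.8}
    - {"x":-0.18,"y":0.015,"z":-0.1,"spin":0,"fingers":-0.8}
    - {"x":-0.24,"y":0.02,"z":-0.1,"spin":0,"fingers":-0.8}
    - {"x":-0.3,"y":0.026,"z":-0.1,"spin":0,"fingers":-0.8}
    - {"x":-0.356,"y":0.026,"z":-0.1,"spin":0,"fingers":-0.8}
    - {"x":-0.356,"y":0.026,"z":-0.1,"spin":0,"fingers":-0.8}

```text
time_s: 10.1
tcp_pos: [0.4648, 0.1717, 0.1611]
eef_rot: [-180.0, 0.0, -89.7]
contact_force: [0.3, 0.2, -0.9]
gripper_width: 0.0208
gripper_force: 15.0
```

Call:
drive_tool:
  rows:
    - {"x":0,"y":0,"z":0.0,"spin":0,"fingers":-0.8}
    - {"x":0,"y":0,"z":0.04,"spin":0,"fingers":-0.8}
    - {"x":0,"y":0,"z":0.08,"spin":0,"fingers":-0.8}
    - {"x":0,"y":0,"z":0.105,"spin":0,"fingers":-0.8}
    - {"x":0,"y":0,"z":0.115,"spin":0,"fingers":-0.8}
    - {"x":0,"y":0,"z":0.118,"spin":0,"fingers":-0.8}
    - {"x":0,"y":0,"z":0.118,"spin":0,"fingers":-0.8}

```text
time_s: 10.98
tcp_pos: [0.4652, 0.1683, 0.0438]
eef_rot: [-179.9, 0.0, -90.0]
contact_force: [0.2, -0.8, 0.6]
gripper_width: 0.0211
gripper_force: 15.0
```

Call:
drive_tool:
  rows:
    - {"x":0,"y":0,"z":0.002,"spin":0,"fingers":-0.8}
    - {"x":0,"y":0,"z":0.003,"spin":0,"fingers":-0.8}
    - {"x":0,"y":0,"z":0.004,"spin":0,"fingers":-0.8}
    - {"x":0,"y":0,"z":0.004,"spin":0,"fingers":-0.8}

```text
time_s: 11.48
tcp_pos: [0.4648, 0.1685, 0.0398]
eef_rot: [-180.0, 0.0, -89.9]
contact_force: [-3.1, 0.2, 8.5]
gripper_width: 0.0208
gripper_force: 15.0
```

Touching (8.5 N up). I'll release and rise, then measure the dial from the earlier wrist frames.

Call:
drive_tool:
  rows:
    - {"x":0,"y":0,"z":-0.0005,"spin":0,"fingers":-0.8}
    - {"x":0,"y":0,"z":-0.0005,"spin":0,"fingers":0}
    - {"x":0,"y":0,"z":-0.0005,"spin":0,"fingers":0}
    - {"x":0,"y":0,"z":-0.0005,"spin":0,"fingers":0}
    - {"x":0,"y":0,"z":-0.02,"spin":0,"fingers":0}
    - {"x":0,"y":0,"z":-0.06,"spin":0,"fingers":0}
    - {"x":0,"y":0,"z":-0.12,"spin":0,"fingers":0}
    - {"x":0,"y":0,"z":-0.12,"spin":0,"fingers":0}

```text
time_s: 12.48
tcp_pos: [0.467, 0.1699, 0.1637]
eef_rot: [-179.6, 0.3, -89.9]
contact_force: [-0.1, -0.6, -0.0]
gripper_width: 0.0438
gripper_force: 0.0
```

Run:
```python
from h import *
for n,box in(("w0",(285,5,350,70)),("w2",(325,50,425,150))):
    s,c=np.load(n+".npy",allow_pickle=True);P=pose(s,c);x0,y0,x1,y1=box
    g=c["pixels"][y0:y1,x0:x1];m=(g.max(2)<75).astype(np.uint8)
    k=max(cv2.findContours(m,0,1)[0],key=cv2.contourArea);e=cv2.fitEllipse(k);b=cv2.boundingRect(k)
    print(n,e,b,cv2.contourArea(k))
    w=(g.min(2)>190).astype(np.uint8)
    ks=[q for q in cv2.findContours(w,0,1)[0] if 8<cv2.contourArea(q)<200]
    for q in ks:
        rr=cv2.boxPoints(cv2.minAreaRect(q))+[x0,y0]; cen=rr.mean(0); 
        W=np.array([onz(P,*p,.085) for p in rr]); i=[np.linalg.norm(W[1]-W[0]),np.linalg.norm(W[2]-W[1])]
        d=W[1]-W[0] if i[0]>i[1] else W[2]-W[1]
        print("white",cen,W.mean(0).round(4),np.round(i,4),np.degrees(np.arctan2(d[1],d[0])))
# rim corners of the rinser in w2 (console top z .048), px from the view
s,c=np.load("w2.npy",allow_pickle=True);P=pose(s,c)
for p in((246,10),(509,22),(243,177),(476,186)):print(p,onz(P,*p,.048).round(4))
for p in((80+270,123),(80+335,82)):print("bar",onz(P,*p,.085).round(4))
```

```text
w0 ((32.06512451171875, 30.757503509521484), (42.98591995239258, 50.15730667114258), 15.950654029846191) (10, 7, 44, 49) 1680.5
white [309.73999977  32.82000017] [ 0.4602 -0.268   0.085 ] [0.0125 0.0035] -146.50276640645518
w2 ((49.03582000732422, 52.48619079589844), (68.46041870117188, 80.15226745605469), 54.01500701904297) (12, 17, 80, 74) 4227.5
white [331. 146.] [ 0.4819 -0.2492  0.085 ] [0.0023 0.0034] 90.54940107499118
white [381.  144.5] [ 0.4535 -0.25    0.085 ] [0.0051 0.0034] -86.7765865064209
white [366.13414812 114.20732117] [ 0.4628 -0.2665  0.085 ] [0.0177 0.0031] -147.63593989091424
(246, 10) [ 0.533  -0.3268  0.048 ]
(509, 22) [ 0.3712 -0.3203  0.048 ]
(243, 177) [ 0.5436 -0.2228  0.048 ]
(476, 186) [ 0.375  -0.2156  0.048 ]
bar [ 0.4715 -0.2618  0.085 ]
bar [ 0.4373 -0.283   0.085 ]
```

The bar centre is about (0.4545, -0.272), its length about 40 mm (42 stated), pointing at 33° (expected 33–34), so the numbers agree. I'm moving above the dial with the jaws across the bar.

Call:
drive_tool:
  rows:
    - {"x":0.055,"y":0.001,"z":0,"spin":0,"fingers":0.1}
    - {"x":0.115,"y":0.003,"z":0,"spin":0.15,"fingers":0.1}
    - {"x":0.175,"y":0.005,"z":0,"spin":0.32,"fingers":0.1}
    - {"x":0.235,"y":0.006,"z":0,"spin":0.5,"fingers":0.1}
    - {"x":0.295,"y":0.007,"z":0,"spin":0.68,"fingers":0.1}
    - {"x":0.355,"y":0.009,"z":0,"spin":0.85,"fingers":0.1}
    - {"x":0.41,"y":0.01,"z":0,"spin":0.997,"fingers":0.1}
    - {"x":0.4405,"y":0.0105,"z":0,"spin":0.997,"fingers":0.1}
    - {"x":0.4405,"y":0.0105,"z":0,"spin":0.997,"fingers":0.1}
    - {"x":0.4405,"y":0.0105,"z":0,"spin":0.997,"fingers":0.1}

```text
time_s: 13.72
tcp_pos: [0.4541, -0.272, 0.1584]
eef_rot: [179.9, -0.0, -147.1]
contact_force: [0.0, 0.4, -0.0]
gripper_width: 0.0482
gripper_force: 0.0
```

Run:
```python
from h import *
s,c=cap("wrist"); P=pose(s,c);print(s["tcp_pos"],s["eef_rot"],s["joints"].round(1))
im=c["pixels"].copy();np.save("w3",[s,c],allow_pickle=True)
a=np.radians(33);d=np.array([np.cos(a),np.sin(a),0])*.021
for q in(d,-d,0*d):
    u=proj(P,np.array([.4545,-.272,.085])+q);cv2.circle(im,tuple(int(round(v)) for v in u),2,(255,0,0),-1)
s,t=cap("top");b=cv2.resize(t["pixels"][190:290,200:420],(400,182),interpolation=cv2.INTER_CUBIC)
s,q=cap("side");e=cv2.resize(q["pixels"][150:340,240:440],(400,380),interpolation=cv2.INTER_CUBIC)
o=np.zeros((590,800,3),np.uint8);o[:400,:400]=im[:,120:520];o[:182,400:]=b;o[200:580,400:]=e
cv2.imwrite("pics/w3.png",o[:,:,::-1])
```

```text
[ 0.4541467  -0.27198532  0.15844074] [ 1.79945961e+02 -3.62570435e-02 -1.47101423e+02] [ -9.7  11.3 -24.5  -0.  -54.3 -47.4]
```

View pics/w3.png

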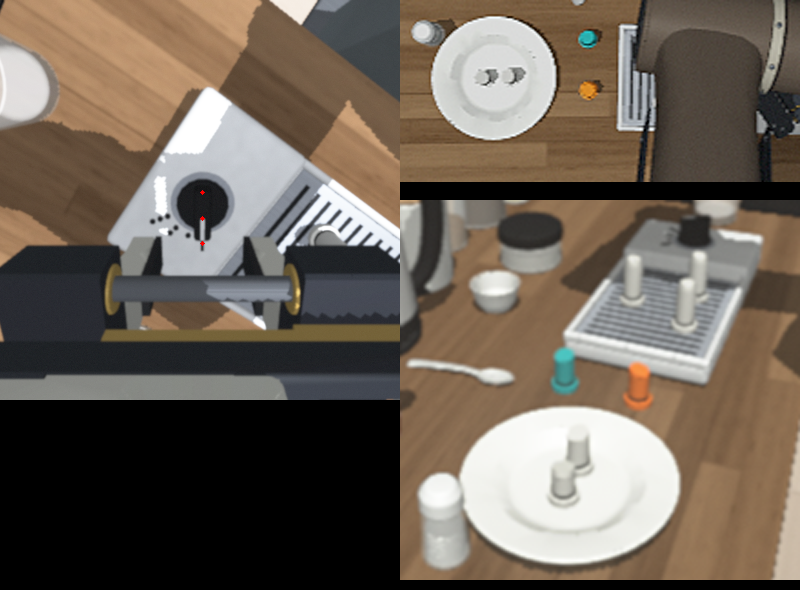

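Both snapped stoppers stand on the plate, the three whole ones still stand on the grate, and the look-alikes are untouched. The bar is aligned with the jaws; I'm checking the axis centre with the skirt numerically.

Run:
```python
from h import *
s,c=np.load("w3.npy",allow_pickle=True);P=pose(s,c)
g=c["pixels"][170:236,280:365];m=(g.max(2)<70).astype(np.uint8)
k=max(cv2.findContours(m,0,1)[0],key=cv2.contourArea);x,y,w,h=cv2.boundingRect(k);print(x+280,y+170,w,h)
L=onz(P,x+280,205,.057);Rr=onz(P,x+280+w,205,.057);T=onz(P,323,y+170,.057);print(L,Rr,np.linalg.norm(L-Rr),(L+Rr)/2)
a=np.radians(33);d=np.array([np.cos(a),np.sin(a),0]);print("centre from top edge",T+d*.024)
for v in(236,240,244):print(v,onz(P,323,v,.085)-d*.021)
```

```text
297 180 51 56
[ 0.4651017  -0.29093926  0.057     ] [ 0.44105343 -0.25366183  0.057     ] 0.04436130980386818 [ 0.45307756 -0.27230055  0.057     ]
centre from top edge [ 0.4542336  -0.27098992  0.057     ]
236 [ 0.44925122 -0.27444441  0.085     ]
240 [ 0.45217827 -0.27255047  0.085     ]
244 [ 0.45513199 -0.27063928  0.085     ]
```

Call:
drive_tool:
  rows:
    - {"x":0,"y":0,"z":0.04,"spin":0,"fingers":0.1}
    - {"x":0,"y":0,"z":0.065,"spin":0,"fingers":0.1}
    - {"x":0,"y":0,"z":0.079,"spin":0,"fingers":0.1}
    - {"x":0,"y":0,"z":0.079,"spin":0,"fingers":0.1}
    - {"x":0,"y":0,"z":0.079,"spin":0,"fingers":-1}
    - {"x":0,"y":0,"z":0.079,"spin":0,"fingers":-1}
    - {"x":0,"y":0,"z":0.079,"spin":0,"fingers":-1}
    - {"x":0,"y":0,"z":0.079,"spin":0,"fingers":-1}
    - {"x":0,"y":0,"z":0.079,"spin":0,"fingers":-1}
  newtons: 35

```text
time_s: 15.0
tcp_pos: [0.4544, -0.2719, 0.0804]
eef_rot: [180.0, 0.0, -147.1]
contact_force: [-0.1, 4.8, 5.8]
gripper_width: 0.0139
gripper_force: 35.0
```

Gripping the 14 mm bar. I'm turning clockwise (positive spin about the downward tool z), just short of 1.2 rad to start with.

Call:
drive_tool:
  rows:
    - {"x":0,"y":0,"z":0,"spin":0.12,"fingers":-1}
    - {"x":0,"y":0,"z":0,"spin":0.24,"fingers":-1}
    - {"x":0,"y":0,"z":0,"spin":0.36,"fingers":-1}
    - {"x":0,"y":0,"z":0,"spin":0.48,"fingers":-1}
    - {"x":0,"y":0,"z":0,"spin":0.6,"fingers":-1}
    - {"x":0,"y":0,"z":0,"spin":0.72,"fingers":-1}
    - {"x":0,"y":0,"z":0,"spin":0.84,"fingers":-1}
    - {"x":0,"y":0,"z":0,"spin":0.96,"fingers":-1}
    - {"x":0,"y":0,"z":0,"spin":1.08,"fingers":-1}
    - {"x":0,"y":0,"z":0,"spin":1.16,"fingers":-1}

```text
time_s: 16.25
tcp_pos: [0.4544, -0.2725, 0.0804]
eef_rot: [-180.0, -0.0, 146.3]
contact_force: [-1.4, 0.1, 3.8]
gripper_width: 0.0136
gripper_force: 35.0
```

Call:
drive_tool:
  rows:
    - {"x":0,"y":0,"z":0,"spin":0.02,"fingers":-1}
    - {"x":0,"y":0,"z":0,"spin":0.04,"fingers":-1}
    - {"x":0,"y":0,"z":0,"spin":0.05,"fingers":-1}
    - {"x":0,"y":0,"z":0,"spin":0.05,"fingers":-1}
    - {"x":0,"y":0,"z":0,"spin":0.05,"fingers":-1}

```text
time_s: 16.88
tcp_pos: [0.4544, -0.2725, 0.0804]
eef_rot: [-180.0, -0.0, 143.7]
contact_force: [-2.0, -1.6, 5.9]
gripper_width: 0.0139
gripper_force: 35.0
```

Run:
```python
from h import *
s,c=cap("wrist"); P=pose(s,c)
print({k:np.round(s[k],3) for k in("tcp_pos","eef_rot","contact_force","moment","gripper_width","joints")})
t=cap("side")[1]["pixels"]; np.save("w4",[s,c],allow_pickle=True)
o=np.zeros((400,800,3),np.uint8);o[:,:400]=c["pixels"][:,120:520]
o[:,400:]=cv2.resize(t[140:240,330:430],(400,400),interpolation=cv2.INTER_CUBIC)
cv2.imwrite("pics/w4.png",o[:,:,::-1])
```

```text
{'tcp_pos': array([ 0.454, -0.272,  0.08 ]), 'eef_rot': array([-1.79974e+02, -4.00000e-03,  1.43694e+02]), 'contact_force': array([-1.997, -1.641,  5.906]), 'moment': array([-0.237,  0.954,  0.164]), 'gripper_width': np.float64(0.014), 'joints': array([-9.7090e+00,  1.6795e+01, -2.9547e+01,  3.2000e-02, -4.3673e+01,
       -1.1662e+02])}
```

View pics/w4.png

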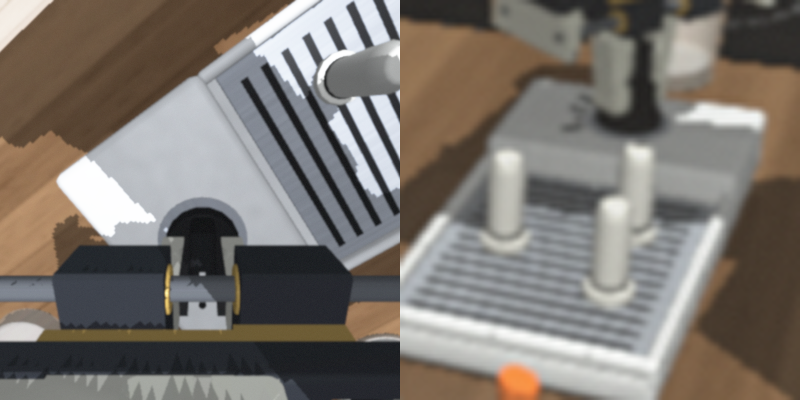

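The tool turned 1.21 rad (rotation 69.2°), with a steady spring moment of 0.16 N m on a 14 mm grip. In the wrist view the row of three pips at (203,272–305) lies in line with the bar, so this is the third click. The whole stoppers are still standing, so I'm handing in while holding.

```bash
python3 -c "
from plant import r
print(r.close_job())"
```

```text
the job is handed in; nothing more can be done
None
```

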